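# Hang the meat pounder between its neighbours on the forked-hook rack

### The arm

A 7-joint arm with a two-finger parallel gripper is mounted at the origin on a cart in front of the work surface, level with it; the furniture and walls round the work are solid. World frame = base frame: x ahead of the robot, y to its left, z up, the work surface at z = 0. Lengths are in m, angles in rad, forces in N, time in s.
With the tool pointing down it reaches from about 0.4 to 0.9 m from the base axis. Payload 5.5 kg.
Tool frame: the origin (TCP) lies on the centre line of the jaws, within the pads' length; the fingertips stand env.finger_overhang ahead of it and the grasp point (between the pads) lies 6 mm ahead of it (env.finger_overhang is the distance from the TCP to the fingertips, in m); z points along the fingers, y is the direction in which the jaws open and shut (so a half turn about z gives the same grasp; the last joint's range is limited). The gripper opens to 92 mm and grips with 3 to 60 N. Pads are 19 mm wide; open, the fingers measure 130 mm over their backs; the gripper's body (75 mm by 190 mm) begins 47 mm behind the grasp point.
Start: joints at [-0.975, 0.501, -0.427, 1.55, 0.221, 1.138, -0.21], TCP at [0.212, 0.614, 0.252] pointing down, gripper open.
Joint ranges: [-2.88, 2.88], [-0.31, 2.03], [-1.54, 1.56], [0.2, 2.42], [-1.41, 4.55], [0.19, 2.02], [-2.57, 2.57]. Speed limits (rad/s): [2.57, 2.57, 3.14, 3.14, 3.14, 3.14, 3.14].

### API

Orientations are given as a unit quaternion [w, x, y, z].
In Python, from station import env gives the robot as it stands.
- The arm moves only by the shell command python3 -m pendant 'ROWS' [FORCE]. ROWS is JSON, a list of rows, each an object with "xyz": the shift along the world's x, y, z scaled (see below), a list of three; "delta_rot": the turn, a rotation vector about the world's x, y, z scaled (see below), a list of three; "claw": the opening, from 0 (shut) to 1 (fully open). A call has 1 to 12 rows; each row is the pose to reach, as a shift and turn from the pose commanded when the call began; what a row does not reach only later rows make up. The controller multiplies each number of a shift by 0.4 m and each number of a turn by 90 degrees. A row lasts 1/10 s, in which the tool goes at most 50 mm and 8.59 degrees, less where a joint would pass 70% of its speed; a pose out of reach is approached as far as the arm can. A call with a number of a shift or a turn outside -1 to 1 is refused whole. A call with a gripper value outside its range is refused whole. The fingers move at their own pace and stop on an object; FORCE is the grip in N (left out, the last holds). Time passes only in rows, so rows that repeat a pose let the fingers close. It gives the time, the measured TCP pose, the force and the opening at its end, in the units of the state.
- env.read_state(): the state, without advancing time (a new reading comes with each control period).
- env.get_image(name): name is "scene" or "top" or "wrist"; returns (picture, depth): 480x640x3 uint8, red, green, blue; 480x640 float32, m along the optical axis (not along the pixel's ray), 0 where there is no reading.
- env.get_calibration(name): a dict with "fx", "fy", "cx", "cy" (pixels), "view" (4x4, takes a point from world to camera coordinates). Camera axes: x right, y down, z forward; pixel columns grow to the right and rows downward; lengths in m; the calibration is good to about 2 mm. A picture is of the moment at which its call begins: read the wrist's pose just before it. get_calibration takes no time and is no camera call; for the wrist camera it gives the pose at the moment of the call.
- env.job_done(): hands the job in, once; it reports no verdict.
The state is a dict: "time_s": time; "joints": joint angles; "dq": joint speeds; "tau": joint torques, N m; "eef_pos": TCP position; "ee_rot": TCP orientation; "ft_force": force on the tool from outside, world axes, zero at the start; "wrist_torque": the same for the moment, N m; "opening": finger opening in m.
Only numpy, scipy, OpenCV 4.12 (cv2) and the standard library are available. Lean on these libraries where they do the work, as an engineer would, in place of code of your own. Each camera call takes 0.05 s, during which the arm holds its last target. There are 200 camera calls.

### The job

Please put the meat pounder away: pick it up by its handle and hang it on the empty middle hook of the little rack, between the pestle and the honey dipper. Slide its shank all the way into the hook's slot, then lower it gently until the underside of the handle rests down in the hook's recess behind the upturned lips, and only then let go. The middle hook slides along its rail and may stand a little off the middle, so feel (or look) for it with a light touch instead of pushing hard; do not knock the two neighbours or move the other things on the worktop.

Things in the scene. Friction and masses are not known exactly. Their poses are not given: they have to be found in the camera images.
- rack: Fixed tool rack: pale wooden foot 100x240 mm, two posts, round steel rail 52 mm behind the origin, 3 steel forked hooks; highest point 146 mm. Origin on the worktop below the middle seat; z up, +x = way into the hooks (from mouths to rail), y along the rail. Outer hooks fixed at y = +68 and -68 mm (neighbours hang there). The empty middle hook is described under rail_mid, seat_mid, mouth_mid.
- rail_mid (a point): Fixed point on the rail's axis, 135.5 mm up, rack y = 0. The middle hook is a stiff slider on this rail (it yields only above some 40 N): its centre line stands anywhere from rack y = -20 to +20 mm. This offset is NOT reported by any pose; find it by touch or sight. In these notes y' means rack y measured from that centre line.
- seat_mid (a point): Fixed point at rack (0, 0, 140 mm): seat height. Middle hook: two level arms 8 mm wide, tops at z 140, slot 12 mm between (inner faces y' = +-6), slot closed at x = +6.5 mm. Handle recess x = -17.5 to +17.5 mm between upturned lips in front (x -27.5 to -17.5, on both arms, top z 146) and a stop behind (top z 146). A shank pushed to the slot's end is 2 mm past the seat centre.
- mouth_mid (a point): Fixed point at rack (-56, 0, 136 mm), the mouth. Only the hook's +y arm goes on in front of its lip, as a round lead finger 8 mm thick to x = -56 mm, axis y' = +10, z = 136 mm (inner side y' = +6); the -y arm ends at x = -27.5. So a 9 mm shank at x = -42 moved toward +y from rack y = -26 mm meets only that finger's inner side, at y' = +1.5. Do this with the collar above z 146.
- pounder: Meat pounder, loose, upright on its steel disc, 0.2 to 0.4 kg. Origin: centre of the disc's underside; z up. Disc 48 mm across, 14 thick, cone to z 24; round shank 9 mm across to z 100; round dark wood handle 26 mm across from z 100 to z 172. Grip the handle's upper half with fingers in front and behind (closing along rack x): beside it the neighbours leave little room. Its yaw does not matter.
- collar (a point): Centre of the flat underside of the pounder's handle, on its axis at z 100 mm of the pounder (a steel ring). Hung in the recess it is 140 mm above the worktop (146 = still on the lips).
- pestle: Neighbour: pestle with a pale stone head (28 mm) and black handle, hanging loose on a fixed outer hook (either one), same handle and shank sizes as the pounder. Origin: centre of its lower end, 40 mm above the worktop when hung; its handle reaches 212 mm high.
- dipper: Neighbour: honey dipper with a ribbed steel head (28 mm) and pale wooden handle, hanging loose on the other outer hook, same sizes as the pestle. Origin: centre of its lower end.
- mug: Bystander: cream mug, 59 x 84 x 56 mm, origin at the centre of its underside.
- spice_jar: Bystander: glass spice jar with dark lid, 41 mm across, 105 mm high, origin at the centre of its underside.
- salt_mill: Bystander: small shaker with grey top, 44 mm across, 90 mm high, origin at the centre of its underside.
- garlic: Bystander: garlic bulb, 60 mm, origin at the centre of its underside.
There are look-alikes about, which are no part of the job. What is shaped like the pounder but blue or white is not meant. Of the things that look like the pestle, the smaller one is meant.

How it is judged:
On the way, in this order (a step that is already met when the one before it is completed fails the run):
1. the pounder is held in the fingers, lifted clear of the worktop (height (world z) of pounder above 0.03 m and contact force between pounder and the fingers above 1 N), for 0.2 s.
2. the pounder's shank is inside the middle hook's slot, over the seat, while the fingers still hold it (x of collar in the frame of rack between -0.008 and 0.008 m and y of collar in the frame of rack between -0.026 and 0.026 m and z of collar in the frame of rack below 0.175 m and contact force between pounder and the fingers above 1 N), for 0.05 s.
At the end, for the whole second after the job is handed in: Pounder hangs released and at rest on the middle hook: collar 136.5 to 143 mm up (140 = seated), within 7 mm of the seat in rack x, 26 mm of mid in y, upright within 0.1 rad, carried by the rack; both neighbours within 12 mm and 0.12 rad of hanging as before (z of collar in the frame of rack between 0.1365 and 0.143 m and x of collar in the frame of rack between -0.007 and 0.007 m and y of collar in the frame of rack between -0.026 and 0.026 m and angle between pounder's own z axis and vertical below 0.1 rad and contact force between pounder and rack above 0.5 N and contact force between pounder and the fingers below 0.1 N and linear speed of pounder below 0.02 m/s and distance of each of pestle, dipper from where it was at the start of the episode below 0.012 m and angle between each of pestle, dipper's own z axis and vertical below 0.12 rad); the robot touches nothing.
It fails at once if the pounder presses on the rack with more than 22 N (contact force between pounder and rack above 22 N).
It fails at once if the pounder is let go more than 4 mm above its seat (z of collar in the frame of rack above 0.144 m and contact force between pounder and the fingers below 0.01 N).
It fails at once if the pestle or the dipper is knocked on its hook (moved over 20 mm or tilted over 0.2 rad) (distance of any of pestle, dipper from where it was at the start of the episode above 0.02 m or angle between any of pestle, dipper's own z axis and vertical above 0.2 rad).
It fails at once if mug, spice jar, shaker or garlic is moved more than 20 mm (distance of any of mug, spice_jar, salt_mill, garlic from where it was at the start of the episode above 0.02 m).
It also fails if it takes over 48 s, if anything falls off the work surface, if the arm or the gripper's body presses on something with over 40 N, if the wrist force passes 120 N, or if a joint passes its speed limit or range.

## Working session

There is one attempt and no reset: what is moved stays moved. The work goes in short steps, Python scripts to look and compute and a shell command to move; the robot and the scene stay as the last step left them, time stands still between calls to the robot, and variables do not carry over. Pictures are saved under pics/ and viewed, about 8 in all and at most 12, crops included, and the job is handed in when it is done.

```bash
mkdir -p pics; ls; cat > h.py <<'E'
import numpy as np, cv2
from station import env
def shot(n,f):
    c=env.get_calibration(n); im,d=env.get_image(n); cv2.imwrite('pics/'+f+'.png',im[:,:,::-1]); np.savez('pics/'+f,im=im,d=d,**{k:np.array(v) for k,v in c.items()}); return im,d,c
def ld(f): return dict(np.load('pics/'+f+'.npz'))
def cloud(c):
    v,u=np.mgrid[:480,:640]; d=c['d']; P=np.stack([(u-c['cx'])/c['fx']*d,(v-c['cy'])/c['fy']*d,d],-1)
    T=np.linalg.inv(c['view']); return P@T[:3,:3].T+T[:3,3]
def ray(c,u,v,z):
    T=np.linalg.inv(c['view']); r=T[:3,:3]@np.array([(u-c['cx'])/c['fx'],(v-c['cy'])/c['fy'],1]); return T[:3,3]+r*(z-T[2,3])/r[2]
E
python3 - <<'E'
from h import *
print(env.read_state(), env.finger_overhang)
for n in ('scene','top'):
    shot(n,n+'0')
E
```

```text
pics
{'time_s': 0.0, 'joints': array([-0.97485362,  0.50183462, -0.42678108,  1.5514601 ,  0.22083741,
        1.13832607, -0.21032109]), 'dq': array([-2.09759639e-04, -4.01146289e-04,  1.67146639e-03, -1.68561663e-03,
       -8.31577397e-05,  1.24974873e-03, -8.72584334e-04]), 'tau': array([-4.69638962e-04, -5.66580427e+01, -5.81641987e+00, -2.79110312e+01,
       -6.86460547e-02,  3.08305607e-02,  1.91920931e-04]), 'eef_pos': array([0.21215814, 0.61369796, 0.25068153]), 'ee_rot': array([-1.71550131e-04,  1.65583811e-01,  9.86195233e-01, -9.66885699e-04]), 'ft_force': array([-0.16453977, -0.14890904,  0.00257231]), 'wrist_torque': array([0.00163093, 0.03811977, 0.01692959]), 'opening': 0.09178742112022484} 0.025
```

View pics/scene0.png

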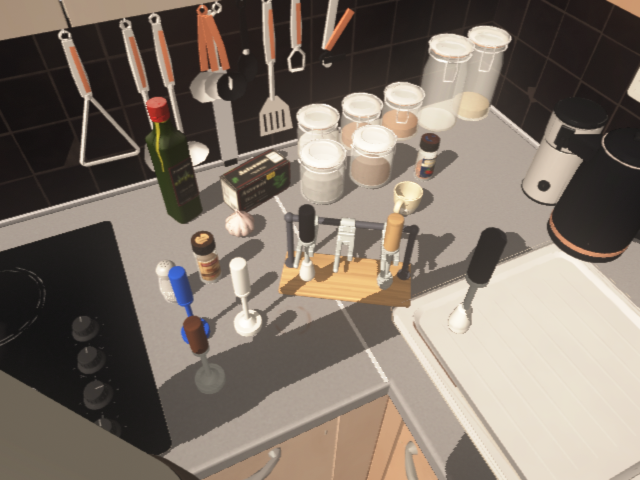

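View pics/top0.png

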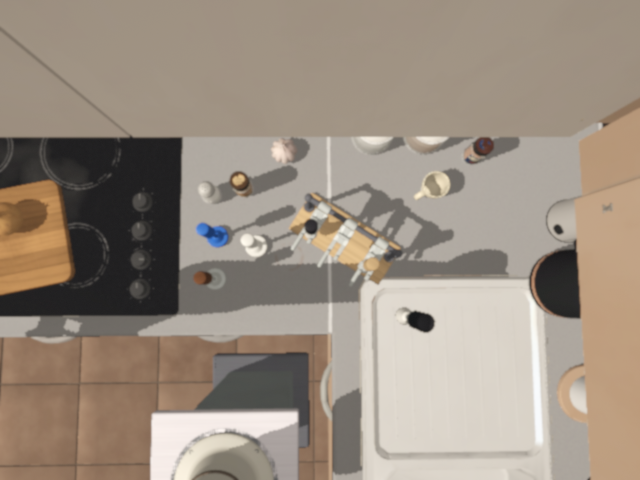

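Scene: the candidates for the pounder are the brown handle at scene (197,335), top (205,278), the blue one at (180,285) and the white one at (240,278). I choose the dark wood one. The rack is at about scene (345,255), top (345,240); the pestle hangs at (307,225) and the dipper at (393,232). The bigger black-handled pestle, in the sink, is a look-alike.

```bash
python3 - <<'E'
from h import *
t=ld('top0'); s=ld('scene0')
P=cloud(t); S=cloud(s)
def stat(n,c,Pc,box,f):
    x0,y0,x1,y1=box; sub=Pc[y0:y1,x0:x1].reshape(-1,3); im=c['im'][y0:y1,x0:x1].reshape(-1,3).astype(int)
    m=f(im,sub)&(c['d'][y0:y1,x0:x1].reshape(-1)>0); q=sub[m]; print(n,len(q),np.median(q,0).round(3),q.min(0).round(3),q.max(0).round(3))
R=lambda im,p:(im[:,0]>im[:,2]+25)
A=lambda lo,hi:(lambda im,p:(p[:,2]>lo)&(p[:,2]<hi))
stat('handle top',t,P,(190,265,215,290),A(.16,.19))
stat('handle scene',s,S,(180,312,215,355),A(.1,.2))
stat('disc top',t,P,(195,265,230,292),A(.005,.03))
stat('disc scene',s,S,(190,360,230,395),A(.005,.03))
for n,b,lo,hi in [('pestle',(302,215,322,238),.19,.23),('dipper',(358,255,385,275),.19,.23),('blue',(195,220,230,248),.15,.19),('white',(240,230,268,258),.15,.19),('jar',(228,170,252,196),.09,.12),('shaker',(198,178,222,205),.07,.1)]: stat(n,t,P,b,A(lo,hi))
# foot
m=(P[...,2]>.004)&(P[...,2]<.04); m[:190]=0;m[285:]=0;m[:,:285]=0;m[:,405:]=0
im=t['im'].astype(int); m&=(im[...,0]>im[...,2]+40)
q=P[m]; print('foot z',np.median(q[:,2])); print(cv2.minAreaRect(q[:,:2].astype(np.float32)*1000))
for n,c,Pc,b in (('t',t,P,(290,185,410,285)),('s',s,S,(270,200,430,300))):
    x0,y0,x1,y1=b; q=Pc[y0:y1,x0:x1].reshape(-1,3); z=q[(q[:,2]>.125)&(q[:,2]<.155)]; print(n,len(z))
cv2.imwrite('pics/crop1.png',cv2.resize(s['im'][190:400,160:440,::-1],None,fx=2.8,fy=2.8,interpolation=3)[:600])
E
```

```text
handle top 153 [0.442 0.021 0.172] [0.429 0.009 0.16 ] [0.454 0.035 0.179]
handle scene 717 [0.433 0.024 0.154] [0.428 0.011 0.1  ] [0.453 0.037 0.175]
disc top 281 [0.44  0.016 0.016] [ 0.413 -0.008  0.005] [0.467 0.058 0.03 ]
disc scene 665 [0.435 0.024 0.015] [ 0.417 -0.     0.005] [0.465 0.047 0.03 ]
pestle 157 [ 0.537 -0.192  0.212] [ 0.525 -0.204  0.192] [ 0.55  -0.179  0.217]
dipper 165 [ 0.464 -0.305  0.212] [ 0.452 -0.319  0.191] [ 0.476 -0.294  0.217]
blue 160 [0.535 0.016 0.172] [0.523 0.005 0.151] [0.547 0.031 0.179]
white 151 [ 0.513 -0.07   0.172] [ 0.501 -0.081  0.154] [ 0.527 -0.056  0.177]
jar 310 [ 0.644 -0.043  0.106] [ 0.625 -0.061  0.09 ] [ 0.665 -0.022  0.113]
shaker 215 [0.629 0.029 0.086] [0.615 0.014 0.07 ] [0.649 0.048 0.094]
foot z 0.012976417151668418
((530.9417724609375, -267.84423828125), (239.5475311279297, 100.48785400390625), 57.520042419433594)
t 1905
s 2051
```

View pics/crop1.png

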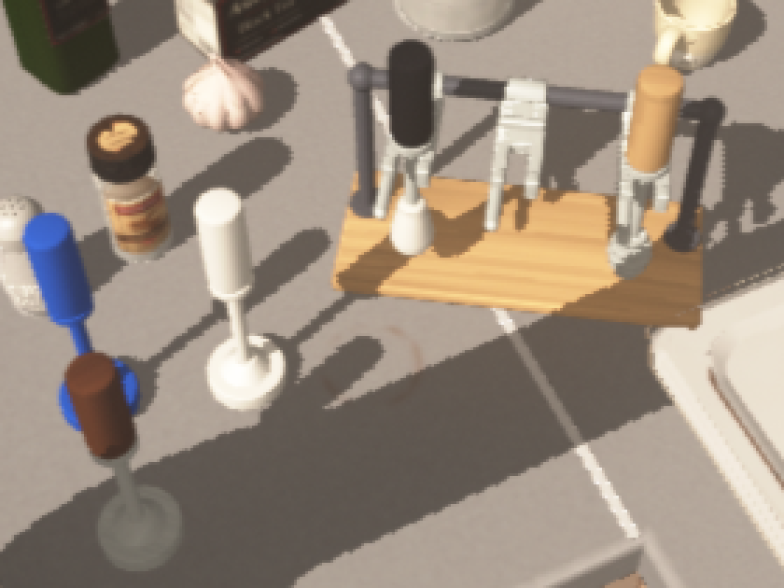

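The crop confirms it: the dark-wood handle stands at crop (100,405), clear of blue and white. In the middle hook (crop 515,150) the left (+y, pestle-side) arm is the longer. Next I measure the hook offset in the rack frame.

```bash
cat >> h.py <<'E'
yaw=np.deg2rad(-32.6); RX=np.array([np.cos(yaw),np.sin(yaw)]); RY=np.array([-RX[1],RX[0]])
O=(np.array([.537,-.192])+np.array([.464,-.305]))/2
def rk(P): d=P[...,:2]-O; return np.stack([d@RX,d@RY,P[...,2]],-1)
E
python3 - <<'E'
from h import *
for n in ('top0','scene0'):
    c=ld(n); q=rk(cloud(c)); 
    for lab,b in (('finger',(-.056,-.030)),('arms',(-.026,.0)),('back',(.005,.04))):
        m=(q[...,2]>.125)&(q[...,2]<.152)&(q[...,0]>b[0])&(q[...,0]<b[1])&(abs(q[...,1])<.1)
        print(n,lab,m.sum()); h,e=np.histogram(q[m][:,1]*1000,np.arange(-100,101,4)); print([(int(a),int(k)) for a,k in zip(e,h) if k])
    m=(q[...,2]>.125)&(q[...,2]<.15)&(abs(q[...,1])<.04)&(q[...,0]<.04)&(q[...,0]>-.07); print(q[m].min(0),np.percentile(q[m][:,0],[1,99]))
    m=(q[...,2]>.11)&(q[...,2]<.16)&(q[...,0]>.045)&(q[...,0]<.07)&(abs(q[...,1])<.1); print('rail',np.median(q[m],0), np.polyfit(q[m][:,1],q[m][:,0],1))
print(RX,RY,O)
s=env.read_state(); from scipy.spatial.transform import Rotation as R
print(R.from_quat(np.roll(s['ee_rot'],-1)).as_matrix().round(3))
E
```

```text
top0 finger 148
[(-64, 12), (-60, 26), (-56, 12), (8, 6), (12, 26), (16, 17), (72, 16), (76, 23), (80, 10)]
top0 arms 283
[(-84, 12), (-80, 19), (-76, 11), (-68, 2), (-64, 10), (-60, 22), (-56, 15), (-12, 6), (-8, 25), (-4, 21), (8, 6), (12, 25), (16, 21), (52, 18), (56, 20), (60, 7), (64, 1), (72, 13), (76, 19), (80, 10)]
top0 back 558
[(-84, 10), (-80, 17), (-76, 21), (-72, 18), (-68, 20), (-64, 25), (-60, 30), (-56, 21), (-12, 8), (-8, 36), (-4, 35), (0, 31), (4, 32), (8, 34), (12, 35), (16, 27), (52, 22), (56, 28), (60, 22), (64, 20), (68, 19), (72, 18), (76, 19), (80, 10)]
[-0.05480123 -0.00878267  0.1348709 ] [-0.05195077  0.0394153 ]
rail [0.05217304 0.00097783 0.1426528 ] [0.00012263 0.05252789]
scene0 finger 211
[(-64, 6), (-60, 36), (-56, 30), (12, 30), (16, 35), (20, 4), (72, 8), (76, 36), (80, 26)]
scene0 arms 477
[(-84, 3), (-80, 28), (-76, 34), (-72, 14), (-68, 22), (-64, 14), (-60, 31), (-56, 35), (-8, 26), (-4, 26), (0, 3), (12, 26), (16, 26), (20, 6), (52, 16), (56, 36), (60, 20), (64, 19), (68, 16), (72, 29), (76, 22), (80, 25)]
scene0 back 365
[(-60, 1), (-56, 30), (-8, 30), (-4, 40), (0, 44), (4, 42), (8, 48), (12, 38), (16, 38), (20, 7), (52, 14), (56, 30), (60, 3)]
[-0.05646801 -0.00726801  0.13118315] [-0.05440538  0.03934085]
rail [ 0.0489233  -0.00155411  0.14077749] [-0.00085145  0.04955632]
[ 0.8424524  -0.53877079] [0.53877079 0.8424524 ] [ 0.5005 -0.2485]
[[-0.945  0.327 -0.001]
 [ 0.327  0.945 -0.002]
 [ 0.    -0.002 -1.   ]]
```

```bash
python3 -m pendant '[{"xyz":[0.28,-0.74,0.05],"delta_rot":[0,0,-0.575],"claw":0.7},{"xyz":[0.28,-0.74,0.05],"delta_rot":[0,0,-0.575],"claw":0.7},{"xyz":[0.28,-0.74,0.05],"delta_rot":[0,0,-0.575],"claw":0.7},{"xyz":[0.28,-0.74,0.05],"delta_rot":[0,0,-0.575],"claw":0.7},{"xyz":[0.28,-0.74,0.05],"delta_rot":[0,0,-0.575],"claw":0.7},{"xyz":[0.28,-0.74,0.05],"delta_rot":[0,0,-0.575],"claw":0.7},{"xyz":[0.28,-0.74,0.05],"delta_rot":[0,0,-0.575],"claw":0.7},{"xyz":[0.28,-0.74,0.05],"delta_rot":[0,0,-0.575],"claw":0.7}]' 25; python3 -c "
from station import env; print(env.read_state()['joints'])"
```

```text
time_s: 0.9
eef_pos: [0.3257, 0.3151, 0.2718]
ee_rot: [0.001, 0.582, 0.813, -0.0]
ft_force: [0.2, 0.8, 0.1]
opening: 0.0642
[-0.64763979  0.09983616 -0.19286364  2.00532586  0.02354148  1.03885042
 -0.52243436]
```

```bash
python3 -m pendant '[{"xyz":[0.288,-0.733,-0.03],"delta_rot":[0,0,-0.571],"claw":0.7},{"xyz":[0.288,-0.733,-0.03],"delta_rot":[0,0,-0.571],"claw":0.7},{"xyz":[0.288,-0.733,-0.03],"delta_rot":[0,0,-0.571],"claw":0.7},{"xyz":[0.288,-0.733,-0.03],"delta_rot":[0,0,-0.571],"claw":0.7},{"xyz":[0.288,-0.733,-0.03],"delta_rot":[0,0,-0.571],"claw":0.7},{"xyz":[0.288,-0.733,-0.03],"delta_rot":[0,0,-0.571],"claw":0.7},{"xyz":[0.288,-0.733,-0.03],"delta_rot":[0,0,-0.571],"claw":0.7},{"xyz":[0.288,-0.733,-0.03],"delta_rot":[0,0,-0.571],"claw":0.7}]'; python3 - <<'E'
from h import *
print(env.read_state()['joints'])
im,d,c=shot('wrist','w1'); c=ld('w1'); P=cloud(c)
i=im.astype(int); m=(P[...,2]>.16)&(P[...,2]<.185)&(d>0)&(abs(P[...,0]-.441)<.04)&(abs(P[...,1]-.022)<.04)
print(m.sum(), P[m].mean(0) if m.any() else '', cv2.minEnclosingCircle(P[m][:,:2].astype(np.float32)*1000))
E
```

```text
time_s: 1.7
eef_pos: [0.4404, 0.0235, 0.2594]
ee_rot: [0.0, 0.876, 0.482, -0.0]
ft_force: [-1.3, 0.7, 0.9]
opening: 0.0646
[-0.27493847  0.0818104   0.16911148  2.05643413 -0.01554389  1.00474254
 -0.66356524]
1160 [0.44236788 0.02580489 0.17038649] ((441.46112060546875, 24.565092086791992), 12.845603942871094)
```

View pics/w1.png

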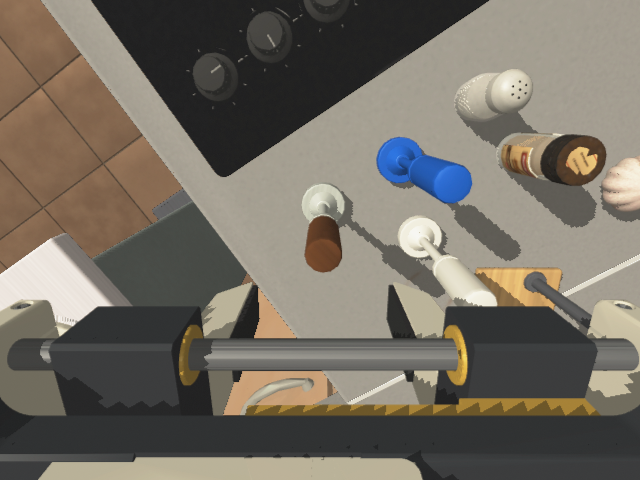

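The wrist view has the brown handle's top at (323,250), between the fingers. Measured centre is (0.4415, 0.0246), which agrees within 3 mm with the top view. Descending and gripping.

```bash
python3 -m pendant '[{"xyz":[0.003,0,-0.1],"delta_rot":[0,0,0],"claw":0.7},{"xyz":[0.003,0,-0.2],"delta_rot":[0,0,0],"claw":0.7},{"xyz":[0.003,0,-0.26],"delta_rot":[0,0,0],"claw":0.7},{"xyz":[0.003,0,-0.26],"delta_rot":[0,0,0],"claw":0.7},{"xyz":[0.003,0,-0.26],"delta_rot":[0,0,0],"claw":0.2},{"xyz":[0.003,0,-0.26],"delta_rot":[0,0,0],"claw":0.1},{"xyz":[0.003,0,-0.26],"delta_rot":[0,0,0],"claw":0.1},{"xyz":[0.003,0,-0.26],"delta_rot":[0,0,0],"claw":0.1},{"xyz":[0.003,0,-0.26],"delta_rot":[0,0,0],"claw":0.1},{"xyz":[0.003,0,-0.26],"delta_rot":[0,0,0],"claw":0.1}]' 30
```

```text
time_s: 2.75
eef_pos: [0.4413, 0.0251, 0.1563]
ee_rot: [0.0, 0.876, 0.483, 0.001]
ft_force: [-0.2, -0.7, 2.3]
opening: 0.0256
```

```bash
python3 -m pendant '[{"xyz":[0,0,0.07],"delta_rot":[0,0,0],"claw":0.1},{"xyz":[0,0,0.15],"delta_rot":[0,0,0],"claw":0.1},{"xyz":[0,0,0.15],"delta_rot":[0,0,0],"claw":0.1},{"xyz":[-0.02,-0.1,0.15],"delta_rot":[0,0,0],"claw":0.1},{"xyz":[-0.04,-0.2,0.15],"delta_rot":[0,0,0],"claw":0.1},{"xyz":[-0.06,-0.3,0.15],"delta_rot":[0,0,0],"claw":0.1},{"xyz":[-0.08,-0.4,0.15],"delta_rot":[0,0,0],"claw":0.1},{"xyz":[-0.09,-0.5,0.15],"delta_rot":[0,0,0],"claw":0.1},{"xyz":[-0.097,-0.57,0.15],"delta_rot":[0,0,0],"claw":0.1},{"xyz":[-0.097,-0.604,0.15],"delta_rot":[0,0,0],"claw":0.1},{"xyz":[-0.097,-0.604,0.15],"delta_rot":[0,0,0],"claw":0.1},{"xyz":[-0.097,-0.604,0.15],"delta_rot":[0,0,0],"claw":0.1}]'; python3 - <<'E'
from h import *
s=env.read_state(); print(s['joints'],s['ft_force'],rk(s['eef_pos']))
im,d,c=shot('wrist','w2'); q=rk(cloud(ld('w2')))
for lab,b in (('finger',(-.056,-.030)),('arms',(-.026,.0))):
    m=(q[...,2]>.125)&(q[...,2]<.152)&(q[...,0]>b[0])&(q[...,0]<b[1])&(abs(q[...,1])<.1)&(d>0)
    h,e=np.histogram(q[m][:,1]*1000,np.arange(-100,101,4)); print(lab,[(int(a),int(k)) for a,k in zip(e,h) if k])
shot('scene','s2'); s=ld('scene0'); i=ld('s2')['im']
cv2.imwrite('pics/c2.png',np.vstack([cv2.resize(i[190:330,240:460,::-1],(640,407)),])); cv2.imwrite('pics/w2.png',im[:,:,::-1])
E
```

```text
time_s: 3.95
eef_pos: [0.4013, -0.2156, 0.2148]
ee_rot: [-0.001, 0.876, 0.483, -0.001]
ft_force: [-0.4, 0.2, -2.5]
opening: 0.0252
[ 0.08460526  0.1748737   0.38721443  2.07869648 -0.08386062  0.90448293
 -0.04395981] [-0.4037635   0.18761962 -2.46658917] [-0.10129732 -0.02576865  0.21483064]
finger [(-56, 221), (12, 211), (16, 325), (20, 29), (72, 104), (76, 404), (80, 248)]
arms [(-56, 308), (-52, 1), (-8, 197), (-4, 274), (0, 188), (12, 224), (16, 280), (20, 132), (52, 87), (56, 314), (60, 218), (64, 76), (68, 77), (72, 181), (76, 292), (80, 243)]
```

View pics/c2.png

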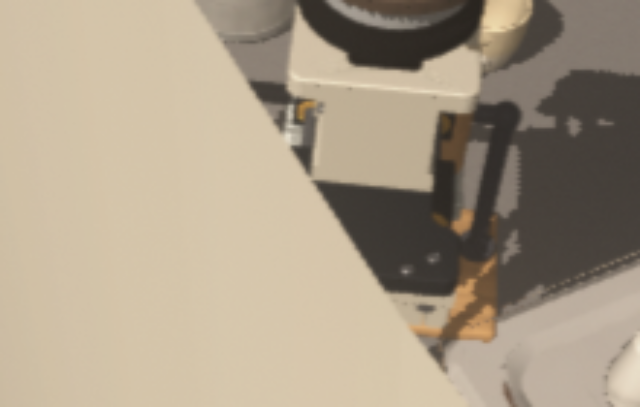

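The arm hides the rack in this view. The wrist depth puts the mid finger at y≈16, so offset ≈ +5. Going to x=-42 inside the finger, then feeling toward +y.

```bash
python3 -m pendant '[{"xyz":[0.05,-0.016,-0.01],"delta_rot":[0,0,0],"claw":0.1},{"xyz":[0.1,-0.032,-0.014],"delta_rot":[0,0,0],"claw":0.1},{"xyz":[0.146,-0.0466,-0.014],"delta_rot":[0,0,0],"claw":0.1},{"xyz":[0.146,-0.0466,-0.014],"delta_rot":[0,0,0],"claw":0.1},{"xyz":[0.146,-0.0466,-0.014],"delta_rot":[0,0,0],"claw":0.1},{"xyz":[0.146,-0.0466,-0.014],"delta_rot":[0,0,0],"claw":0.1},{"xyz":[0.146,-0.0466,-0.014],"delta_rot":[0,0,0],"claw":0.1}]'; cat > st.py <<'E'
from h import *
s=env.read_state(); f=s['ft_force']; print('rack mm',(rk(s['eef_pos'])*1000).round(2),'F rack',(f[:2]@RX).round(2),(f[:2]@RY).round(2),f[2].round(2),'torq',s['wrist_torque'].round(2))
E
python3 st.py
```

```text
time_s: 4.75
eef_pos: [0.4596, -0.2345, 0.21]
ee_rot: [-0.0, 0.875, 0.483, -0.0]
ft_force: [0.5, -0.5, -2.6]
opening: 0.0254
rack mm [-41.98 -10.25 210.04] F rack 0.71 -0.17 -2.58 torq [-0.13  0.13 -0.01]
```

```bash
python3 -m pendant '[{"xyz":[0.007,0.0105,0],"delta_rot":[0,0,0],"claw":0.1},{"xyz":[0.0135,0.021,0],"delta_rot":[0,0,0],"claw":0.1},{"xyz":[0.0135,0.021,0],"delta_rot":[0,0,0],"claw":0.1},{"xyz":[0.0135,0.021,0],"delta_rot":[0,0,0],"claw":0.1}]' >/dev/null; python3 st.py
python3 -m pendant '[{"xyz":[0.00135,0.0021,0],"delta_rot":[0,0,0],"claw":0.1},{"xyz":[0.0027,0.0042,0],"delta_rot":[0,0,0],"claw":0.1},{"xyz":[0.0027,0.0042,0],"delta_rot":[0,0,0],"claw":0.1},{"xyz":[0.0027,0.0042,0],"delta_rot":[0,0,0],"claw":0.1}]' >/dev/null; python3 st.py
python3 -m pendant '[{"xyz":[0.00135,0.0021,0],"delta_rot":[0,0,0],"claw":0.1},{"xyz":[0.0027,0.0042,0],"delta_rot":[0,0,0],"claw":0.1},{"xyz":[0.0027,0.0042,0],"delta_rot":[0,0,0],"claw":0.1},{"xyz":[0.0027,0.0042,0],"delta_rot":[0,0,0],"claw":0.1}]' >/dev/null; python3 st.py
```

```text
rack mm [-4.1110e+01 -4.0000e-02  2.1016e+02] F rack -0.29 -0.61 -2.39 torq [-0.17  0.12 -0.05]
rack mm [-41.07   1.6  210.11] F rack -0.37 -0.23 -3.09 torq [-0.11  0.09  0.03]
rack mm [-41.07   3.64 210.12] F rack 0.48 -0.01 -2.57 torq [-0.14  0.1   0.02]
```

```bash
python3 -m pendant '[{"xyz":[0.00135,0.0021,0],"delta_rot":[0,0,0],"claw":0.1},{"xyz":[0.00135,0.0021,0],"delta_rot":[0,0,0],"claw":0.1},{"xyz":[0.00135,0.0021,0],"delta_rot":[0,0,0],"claw":0.1}]' >/dev/null; python3 st.py
python3 -m pendant '[{"xyz":[0.00135,0.0021,0],"delta_rot":[0,0,0],"claw":0.1},{"xyz":[0.00135,0.0021,0],"delta_rot":[0,0,0],"claw":0.1},{"xyz":[0.00135,0.0021,0],"delta_rot":[0,0,0],"claw":0.1}]' >/dev/null; python3 st.py
python3 -m pendant '[{"xyz":[0.00135,0.0021,0],"delta_rot":[0,0,0],"claw":0.1},{"xyz":[0.00135,0.0021,0],"delta_rot":[0,0,0],"claw":0.1},{"xyz":[0.00135,0.0021,0],"delta_rot":[0,0,0],"claw":0.1}]' >/dev/null; python3 st.py
```

```text
rack mm [-41.04   4.64 210.13] F rack -0.27 -0.29 -2.81 torq [-0.09  0.11  0.01]
rack mm [-41.04   5.67 210.12] F rack -0.4 0.66 -3.35 torq [-0.06  0.14 -0.01]
rack mm [-41.04   6.67 210.15] F rack -0.53 -0.28 -2.6 torq [-0.13  0.07 -0.05]
```

```bash
python3 -m pendant '[{"xyz":[0.00135,0.0021,0],"delta_rot":[0,0,0],"claw":0.1},{"xyz":[0.00135,0.0021,0],"delta_rot":[0,0,0],"claw":0.1},{"xyz":[0.00135,0.0021,0],"delta_rot":[0,0,0],"claw":0.1}]' >/dev/null; python3 st.py
```

```text
rack mm [-41.02   7.69 210.15] F rack -0.11 0.25 -2.12 torq [-0.11  0.1   0.01]
```

```bash
python3 -m pendant '[{"xyz":[0.00135,0.0021,0],"delta_rot":[0,0,0],"claw":0.1},{"xyz":[0.00135,0.0021,0],"delta_rot":[0,0,0],"claw":0.1},{"xyz":[0.00135,0.0021,0],"delta_rot":[0,0,0],"claw":0.1}]' >/dev/null; python3 st.py
```

```text
rack mm [-41.05   8.39 210.12] F rack 0.33 -2.13 -1.13 torq [-0.29  0.25  0.02]
```

Contact at TCP y≈8.0 (−2.1 N), so the slot centre is at TCP y≈6.5, which agrees with vision. Backing off and inserting.

```bash
python3 -m pendant '[{"xyz":[-0.0028,-0.0044,0],"delta_rot":[0,0,0],"claw":0.1},{"xyz":[-0.0028,-0.0044,0],"delta_rot":[0,0,0],"claw":0.1},{"xyz":[0.0077,-0.0111,0],"delta_rot":[0,0,0],"claw":0.1},{"xyz":[0.0182,-0.0178,0],"delta_rot":[0,0,0],"claw":0.1},{"xyz":[0.0287,-0.0246,0],"delta_rot":[0,0,0],"claw":0.1},{"xyz":[0.0287,-0.0246,0],"delta_rot":[0,0,0],"claw":0.1},{"xyz":[0.0287,-0.0246,0],"delta_rot":[0,0,0],"claw":0.1}]' >/dev/null; python3 st.py
```

```text
rack mm [-25.98   6.44 209.97] F rack -0.37 -0.77 -2.64 torq [-0.11  0.11  0.01]
```

```bash
python3 -m pendant '[{"xyz":[0.0105,-0.0067,0],"delta_rot":[0,0,0],"claw":0.1},{"xyz":[0.0211,-0.0135,0],"delta_rot":[0,0,0],"claw":0.1},{"xyz":[0.0211,-0.0135,0],"delta_rot":[0,0,0],"claw":0.1},{"xyz":[0.0211,-0.0135,0],"delta_rot":[0,0,0],"claw":0.1}]' >/dev/null; python3 st.py;  python3 -m pendant '[{"xyz":[0.0105,-0.0067,0],"delta_rot":[0,0,0],"claw":0.1},{"xyz":[0.0211,-0.0135,0],"delta_rot":[0,0,0],"claw":0.1},{"xyz":[0.0211,-0.0135,0],"delta_rot":[0,0,0],"claw":0.1},{"xyz":[0.0211,-0.0135,0],"delta_rot":[0,0,0],"claw":0.1}]' >/dev/null; python3 st.py
```

```text
rack mm [-15.93   6.44 210.09] F rack -0.33 -0.24 -2.67 torq [-0.18  0.09  0.02]
rack mm [ -5.9    6.46 210.09] F rack -0.45 -0.17 -2.58 torq [-0.1   0.12 -0.08]
```

Free all the way. Now small steps to the slot's end.

```bash
python3 -m pendant '[{"xyz":[0.0042,-0.0027,0],"delta_rot":[0,0,0],"claw":0.1},{"xyz":[0.0105,-0.0067,0],"delta_rot":[0,0,0],"claw":0.1},{"xyz":[0.0105,-0.0067,0],"delta_rot":[0,0,0],"claw":0.1},{"xyz":[0.0105,-0.0067,0],"delta_rot":[0,0,0],"claw":0.1}]' >/dev/null; python3 st.py;  python3 -m pendant '[{"xyz":[0.0042,-0.0027,0],"delta_rot":[0,0,0],"claw":0.1},{"xyz":[0.0042,-0.0027,0],"delta_rot":[0,0,0],"claw":0.1},{"xyz":[0.0042,-0.0027,0],"delta_rot":[0,0,0],"claw":0.1}]' >/dev/null; python3 st.py
```

```text
rack mm [ -1.02   6.48 210.08] F rack -0.2 -0.97 -1.62 torq [-0.07  0.12 -0.01]
rack mm [  1.     6.47 210.11] F rack 0.54 -0.38 -2.94 torq [-0.1   0.08 -0.  ]
```

```bash
python3 -m pendant '[{"xyz":[0.0021,-0.0013,0],"delta_rot":[0,0,0],"claw":0.1},{"xyz":[0.0021,-0.0013,0],"delta_rot":[0,0,0],"claw":0.1},{"xyz":[0.0021,-0.0013,0],"delta_rot":[0,0,0],"claw":0.1}]' >/dev/null; python3 st.py
```

```text
rack mm [  1.91   6.54 210.11] F rack -0.35 1.0 -1.82 torq [-0.08  0.08  0.02]
```

```bash
python3 -m pendant '[{"xyz":[0.0021,-0.0013,0],"delta_rot":[0,0,0],"claw":0.1},{"xyz":[0.0021,-0.0013,0],"delta_rot":[0,0,0],"claw":0.1},{"xyz":[0.0021,-0.0013,0],"delta_rot":[0,0,0],"claw":0.1}]' >/dev/null; python3 st.py
```

```text
rack mm [  2.3    6.52 209.92] F rack -3.23 -0.7 -0.36 torq [ 0.28  0.72 -0.01]
```

Slot end met (−3.2 N). Backing off 1.7 mm, then lowering.

```bash
python3 -m pendant '[{"xyz":[-0.0036,0.0023,0],"delta_rot":[0,0,0],"claw":0.1},{"xyz":[-0.0036,0.0023,0],"delta_rot":[0,0,0],"claw":0.1},{"xyz":[-0.0036,0.0023,-0.01],"delta_rot":[0,0,0],"claw":0.1},{"xyz":[-0.0036,0.0023,-0.02],"delta_rot":[0,0,0],"claw":0.1},{"xyz":[-0.0036,0.0023,-0.02],"delta_rot":[0,0,0],"claw":0.1},{"xyz":[-0.0036,0.0023,-0.02],"delta_rot":[0,0,0],"claw":0.1}]' >/dev/null; python3 st.py; python3 -m pendant '[{"xyz":[0,0,-0.0025],"delta_rot":[0,0,0],"claw":0.1},{"xyz":[0,0,-0.005],"delta_rot":[0,0,0],"claw":0.1},{"xyz":[0,0,-0.005],"delta_rot":[0,0,0],"claw":0.1},{"xyz":[0,0,-0.005],"delta_rot":[0,0,0],"claw":0.1}]' >/dev/null; python3 st.py
```

```text
rack mm [  1.19   6.51 201.85] F rack -0.25 -0.5 -1.71 torq [-0.07  0.14  0.  ]
rack mm [  1.25   6.53 200.14] F rack -0.42 0.11 -2.95 torq [-0.11  0.17 -0.01]
```

```bash
python3 -m pendant '[{"xyz":[0,0,-0.0025],"delta_rot":[0,0,0],"claw":0.1},{"xyz":[0,0,-0.005],"delta_rot":[0,0,0],"claw":0.1},{"xyz":[0,0,-0.005],"delta_rot":[0,0,0],"claw":0.1},{"xyz":[0,0,-0.005],"delta_rot":[0,0,0],"claw":0.1}]' >/dev/null; python3 st.py; python3 -m pendant '[{"xyz":[0,0,-0.0025],"delta_rot":[0,0,0],"claw":0.1},{"xyz":[0,0,-0.0025],"delta_rot":[0,0,0],"claw":0.1},{"xyz":[0,0,-0.0025],"delta_rot":[0,0,0],"claw":0.1}]' >/dev/null; python3 st.py
```

```text
rack mm [  1.17   6.51 198.07] F rack -0.02 0.31 -2.15 torq [-0.07  0.08 -0.06]
rack mm [  1.18   6.49 197.1 ] F rack -0.97 -0.36 -2.02 torq [-0.07  0.11 -0.  ]
```

```bash
python3 -m pendant '[{"xyz":[0,0,-0.0025],"delta_rot":[0,0,0],"claw":0.1},{"xyz":[0,0,-0.0025],"delta_rot":[0,0,0],"claw":0.1},{"xyz":[0,0,-0.0025],"delta_rot":[0,0,0],"claw":0.1}]' >/dev/null; python3 st.py
```

```text
rack mm [  1.38   6.55 196.41] F rack -0.59 -0.04 0.59 torq [-0.    0.24 -0.01]
```

Contact at an estimated collar height of 140.1 mm, with the weight taken over by the hook. Releasing, then rising straight up.

```bash
python3 -m pendant '[{"xyz":[0,0,0],"delta_rot":[0,0,0],"claw":0.35},{"xyz":[0,0,0],"delta_rot":[0,0,0],"claw":0.5},{"xyz":[0,0,0],"delta_rot":[0,0,0],"claw":0.6},{"xyz":[0,0,0],"delta_rot":[0,0,0],"claw":0.6},{"xyz":[0,0,0],"delta_rot":[0,0,0],"claw":0.6}]'; python3 st.py
```

```text
time_s: 12.75
eef_pos: [0.5051, -0.2437, 0.1961]
ee_rot: [0.0, 0.875, 0.483, 0.0]
ft_force: [-1.2, -0.5, -0.0]
opening: 0.0545
rack mm [  1.25   6.54 196.12] F rack -0.73 -1.01 -0.04 torq [-0.11  0.11  0.01]
```

```bash
python3 -m pendant '[{"xyz":[0,0,0.04],"delta_rot":[0,0,0],"claw":0.6},{"xyz":[0,0,0.12],"delta_rot":[0,0,0],"claw":0.6},{"xyz":[0,0,0.22],"delta_rot":[0,0,0],"claw":0.6},{"xyz":[0,0,0.3],"delta_rot":[0,0,0],"claw":0.6},{"xyz":[-0.08,0.1,0.3],"delta_rot":[0,0,0],"claw":0.6},{"xyz":[-0.16,0.2,0.3],"delta_rot":[0,0,0],"claw":0.6},{"xyz":[-0.2,0.4,0.3],"delta_rot":[0,0,0],"claw":0.6},{"xyz":[-0.2,0.6,0.3],"delta_rot":[0,0,0],"claw":0.6},{"xyz":[-0.2,0.8,0.3],"delta_rot":[0,0,0],"claw":0.6},{"xyz":[-0.2,0.95,0.3],"delta_rot":[0,0,0],"claw":0.6},{"xyz":[-0.2,0.95,0.3],"delta_rot":[0,0,0],"claw":0.6},{"xyz":[-0.2,0.95,0.3],"delta_rot":[0,0,0],"claw":0.6}]'; python3 - <<'E'
from h import *
shot('top','top9'); i,d,c=shot('scene','s9')
q=rk(cloud(ld('top9')))
for n,y in (('pestle',.068),('dipper',-.068),('pounder',.005)):
    m=(q[...,2]>.19)&(q[...,2]<.225)&(abs(q[...,1]-y)<.03)&(abs(q[...,0])<.03); print(n,m.sum(),np.median(q[m],0).round(4))
cv2.imwrite('pics/c9.png',cv2.resize(i[170:340,220:470,::-1],None,fx=3,fy=3,interpolation=3))
E
```

```text
time_s: 13.95
eef_pos: [0.4248, 0.1351, 0.3166]
ee_rot: [0.0, 0.876, 0.483, 0.001]
ft_force: [1.1, -1.2, -0.4]
opening: 0.0549
pestle 156 [-0.0004  0.0669  0.2124]
dipper 164 [-0.0003 -0.0674  0.2121]
pounder 155 [0.0011 0.0044 0.2123]
```

View pics/c9.png

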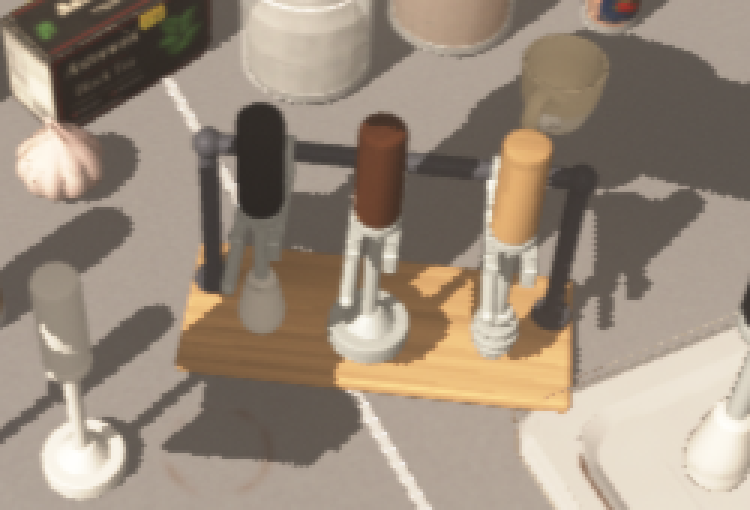

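The picture shows the pounder hanging upright in the middle hook (crop 380,170). Its handle top is at 212 mm, level with the neighbours, which are unmoved. Handing in.

```bash
python3 -c "
from station import env; print(env.job_done())"
```

```text
the job is handed in; nothing more can be done
None
```

The dark-wood pounder is hanging on the middle hook, and I handed the job in at about 14 s of the 48 s allowed; no verdict is reported.

- **Insertion:** I gripped it by the upper handle, fingers closing along rack x. I felt for the hook's lead finger with about 2 N, which put the slot centre at rack y ≈ +6.5 mm. I slid the shank in until it touched the slot's end at about 3 N and backed off 1.7 mm. I then lowered it until the hook took its weight and let go.
- **Last checks:** The handle top measures 212 mm, which means the collar is at about 140 mm. The pounder sits at rack x ≈ +1 mm, y ≈ +4 mm, and looks upright in the picture. The pestle and dipper are within about 1 mm of where they hung before, and the arm is clear of everything. I did not measure whether the mug, jar, shaker or garlic had moved, but the arm never came near them.
- **Disagreement:** Touch put the hook at y ≈ +6.5 mm, while the cameras gave +4 to +6 mm. That is within the calibration error, and the shank slid in without side force.

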